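Hang a projector power supply on the burn-in panel by its keyholes

ROBOT

A 6-joint arm with a two-finger parallel gripper is mounted at the origin on the work surface. World frame = base frame: x ahead of the robot, y to its left, z up, the work surface at z = 0. Lengths are in m, angles in rad, forces in N, time in s.
With the tool pointing down it reaches from about 0.3 to 0.775 m from the base axis. Payload 14.6 kg.
Tool frame: the origin (TCP) lies midway between the tips of the shut fingers; the grasp point (between the pads) lies 19 mm behind it (ctrl.pinch_z is the distance from the TCP to the grasp point, in m); z points along the fingers, y is the line along which they close (so a half turn about z gives the same grasp; the last joint's range is limited). The gripper opens to 94 mm and grips with 3 to 60 N. Pads are 16 mm wide; open, the fingers measure 119 mm over their backs; the gripper's body (75 mm by 177 mm) begins 78 mm behind the grasp point.
Start: joints at [-1.19, 0.3, 1.521, -0, 1.321, -0.067], TCP at [0.238, -0.496, 0.205] pointing down, gripper open.
Joint ranges: [-3.03, 3.03], [-0.79, 2.21], [0.23, 2.52], [-1.04, 4.18], [0, 3.07], [-2.55, 2.55]. Speed limits (rad/s): [2.22, 2.22, 2.57, 3.14, 3.14, 3.14].

INTERFACE

Orientations are given as [roll, pitch, yaw] about the fixed x, y, z axes, in that order (R = Rz(yaw) Ry(pitch) Rx(roll)).
In Python, from station import ctrl gives the robot as it stands.
- The arm moves only by the tool jog_arm, never from a script. Its argument "motion" is a list of rows, each a list of 7 numbers: the shift along the tool's x, y, z in m, then the turn, a rotation vector about the tool's x, y, z in rad, then the opening, from -1 (shut) to 1 (fully open). In form: [[tx, ty, tz, rx, ry, rz, gripper], ...]. A call has 1 to 5 rows; each row shifts and turns the commanded pose from where the row before left it, along the tool's axes as they then stand; what a row does not reach is not made up. A row lasts 1/10 s, in which the tool goes at most 50 mm and 8.59 degrees, less where a joint would pass 70% of its speed; a pose out of reach is approached as far as the arm can. A call is refused whole if a number of a shift passes 0.05 or a number of a turn 0.15, either way. A call with a gripper value outside its range is refused whole. The fingers move at their own pace and stop on an object; "squeeze" is the grip in N (left out, the last holds). Time passes only in rows, so rows that do not move let the fingers close. It gives the time, the measured TCP pose, the force, the opening and the grip force at its end, in the units of the state.
- ctrl.get_obs(): the state, without advancing time (a new reading comes with each control period).
- ctrl.camera(name): name is "scene" or "top" or "wrist"; returns the picture (480x640x3 uint8, red, green, blue); there is no depth.
- ctrl.camera_model(name): a dict with "intrinsics" (3x3 intrinsics, pixels), "rvec" (rotation vector, rad) and "tvec" (3), from world to camera coordinates, as OpenCV has them. Camera axes: x right, y down, z forward; pixel columns grow to the right and rows downward; lengths in m; the calibration is good to about 2 mm. A picture is of the moment at which its call begins: read the wrist's pose just before it. camera_model takes no time and is no camera call; for the wrist camera it gives the pose at the moment of the call.
- ctrl.hand_in(): hands the job in; it is judged then, once.
The state is a dict: "time_s": time; "qpos": joint angles; "joint_vel": joint speeds; "tau": joint torques, N m; "ee_pos": TCP position; "eef_rot": TCP orientation; "force": force on the tool from outside, world axes, zero at the start; "moment": the same for the moment, N m; "grip_width": finger opening in m; "grip_force": force on a finger pad.
Only numpy, scipy, OpenCV 4.12 (cv2) and the standard library are available. Lean on these libraries where they do the work, as an engineer would, in place of code of your own. Each camera call takes 0.05 s, during which the arm holds its last target. There are 200 camera calls.

TASK

Hang the loose power supply that stands on the bench in the free bay of the upright test panel: feel for the screws, pass the two keyholes of its mounting plate over the two screw heads, press it back against the earthing spring and, still in hand, slide it down until it is fully home on the screws and the interlock switch is pressed. Then let go. Be gentle: do not ram, force or drop the unit, and leave the unit already on test and the other things on the bench alone.

Things in the scene. Friction and masses are not known exactly. Their poses are not given: they have to be found in the camera images.
- psu_centre (a point): Centre (half-way up) of the loose power supply: steel case 50 mm wide (its y), 48 deep (its x, mounting plate included), 84 high (its z), standing upright on the bench, 0.3 to 0.5 kg. Its +x face is a bare aluminium mounting plate, 3 thick, 116 wide, 84 high, that stands out 33 mm beyond either side of the case; its -x face has vents and a black strip. Grip its upper part from above, across the 50 mm.
- psu_seat (a point): On the rear (+x) face of the mounting plate, midway between its two keyholes: 23 mm above psu_centre (65 above the foot), 24 mm to +x. Axes as psu_centre. Keyholes 42 mm to either side: round opening 16 mm wide, its centre 15 mm below this point; a slot 8.5 mm wide leads up from it to a closed end. A screw axis at the end is level with this point.
- bay: Nominal place of the free bay: on the face of its bay plate, midway between the axes of its two screws, 132 to 145 mm above the bench. x points into the panel (it faces -x), y along it, z up: a hung unit has these axes. The bay plate (142 x 108 mm steel, with screws, spring and switch) is clamped through wide holes and really sits up to 7 mm off this, up or down and sideways: find it by feel.
- bay_screw (a point): Nominal place (see bay) of the screw at +y: centre of its head's front; the other is 84 mm to -y. Shank 6 mm, round head 12 mm in diameter and 3.5 thick, its underside 5.5 and its front 9 mm off the bay plate. Openings round the screws: psu_seat 15 mm above the screw axes. Fully home: psu_seat level with them, midway between them, the 3 mm plate under the heads, 0 to 3 mm off the bay plate.
- spring (a joint): Brass earthing spring midway between the screws, 18 mm wide, 7 mm off the bay plate when free (0); the value is how far (m) it is pushed back, at most 0.0065. It resists with 1.8 N at first, 0.9 N more per mm, 6 N where the mounting plate just goes under the heads. It pushes an unlocked unit off again; under the heads it clamps the plate, which must be pushed down (up to 15 N) to get home.
- switch (a joint): White plunger, 8 mm across, of the interlock switch under the unit's foot, 14 mm in front of the bay plate; its free top is 61 mm under the screw axes. The value is how far (m) it is down: 0 free, 0.004 with the unit fully home; it pushes back with 1 to 3 N.
- panel: The upright test panel: grey sheet steel 320 mm wide (its y), 172 mm high, 4 mm thick, on a folded foot behind it. Origin at the foot of its front face, in the middle; x into the panel, y along it, z up. Two bays, about 77 mm either side of the middle; either may be the free one.
- neighbour: An identical power supply already on test in the other bay, fixed. Origin on its bay plate between its screws, axes as bay; the unit reaches 51 mm out from there, 58 mm to either side.
- meter: Yellow hand multimeter, 150 x 75 x 32 mm, lying; bystander. Origin under its centre.
- driver: Screwdriver with a black handle, about 200 mm long, lying; bystander. Origin under its middle.
- dish: Small steel dish for screws, 84 mm across, 22 mm high; bystander. Origin under its centre.
- lens: Black projector lens barrel, 58 mm across, 56 mm high, standing; bystander. Origin under its centre.
- board: Green circuit board 120 x 80 mm with parts up to 28 mm high, lying; bystander. Origin under its centre.
- spray: Spray can, 48 mm across, 150 mm high, standing; bystander. Origin under its centre.
- spool: Solder spool, 56 mm across, 36 mm high, standing on its flange; bystander. Origin under its centre.
Things that resemble listed ones, but are neither listed nor needed, are in the scene too. Leave any orange or pink look-alike of the part that bears psu_centre alone.

How it is judged:
By the outcome, as a careful person would: the job done as asked, in the order asked, and still so for the second after the job is handed in, with the robot touching nothing.
It also fails if it takes over 58 s, if anything falls off the work surface, if the arm or the gripper's body presses on something with over 40 N, if the wrist force passes 120 N, or if a joint passes its speed limit or range.

## Working session

There is one attempt and no reset: what is moved stays moved. The work goes in short steps, Python scripts to look and compute and a tool call to move; the robot and the scene stay as the last step left them, time stands still between calls to the robot, and variables do not carry over. Pictures are saved under pics/ and viewed, at most 10 in all, crops included, and the job is handed in when it is done.

Besides the shell and the picture viewer there is one more tool, called by a JSON object that holds its "name" and its "arguments", one argument or row to a line. jog_arm: Moves the arm, as the interface text tells. Its arguments: {"type":"object","properties":{"motion":{"type":"array"},"squeeze":{"type":"number"}},"required":["motion"]}

```bash
mkdir -p pics; ls; python3 - <<'E'
from station import ctrl
import cv2
for n in("scene","top"):
    im=ctrl.camera(n); cv2.imwrite(f"pics/{n}0.png",im[:,:,::-1]); m=ctrl.camera_model(n); print(n,m)
o=ctrl.get_obs(); print(o)
E
```

```text
pics
scene {'intrinsics': array([[475.4193626 ,   0.        , 321.41492486],
       [  0.        , 475.4193626 , 241.70723793],
       [  0.        ,   0.        ,   1.        ]]), 'rvec': array([ 1.60920823,  1.61530777, -0.86743766]), 'tvec': array([ 0.1425517 , -0.19290367,  1.76152422])}
top {'intrinsics': array([[602.85558674,   0.        , 310.96203519],
       [  0.        , 602.85558674, 245.08444289],
       [  0.        ,   0.        ,   1.        ]]), 'rvec': array([ 2.09997601, -2.15054194,  0.20572942]), 'tvec': array([-0.13672236,  0.56520233,  1.30471217])}
{'time_s': 0.1, 'qpos': array([-1.18957256e+00,  3.00411793e-01,  1.52151030e+00,  1.12288607e-05,
        1.32067165e+00, -6.65836339e-02]), 'joint_vel': array([-1.15858245e-03, -2.65806720e-03, -2.14610710e-03,  7.85211151e-04,
        1.69318630e-03, -7.24853430e-05]), 'tau': array([ 1.25585902e-03, -5.32641721e+01, -3.53283942e+01,  7.09447078e-02,
        2.35047826e-02, -5.14225906e-05]), 'ee_pos': array([ 0.23806898, -0.49555642,  0.2049488 ]), 'eef_rot': array([-3.14059451e+00, -7.74591899e-05,  4.47804578e-01]), 'force': array([ 0.44405375, -0.3418064 , -0.09488573]), 'moment': array([-0.02548169,  0.00451667,  0.00689975]), 'grip_force': 0.0, 'grip_width': 0.09400427699918006}
```

View pics/scene0.png

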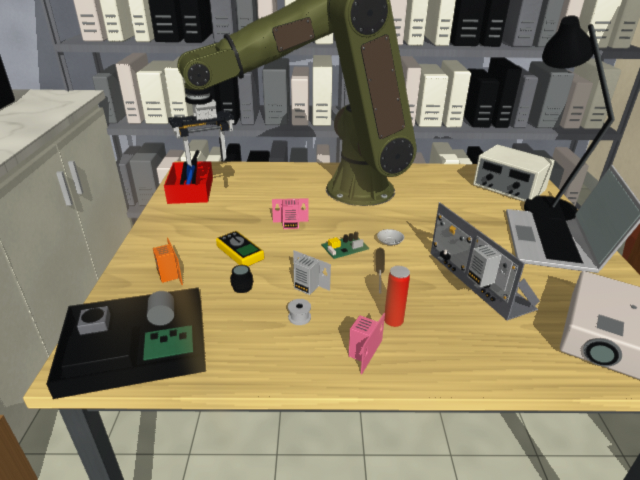

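View pics/top0.png

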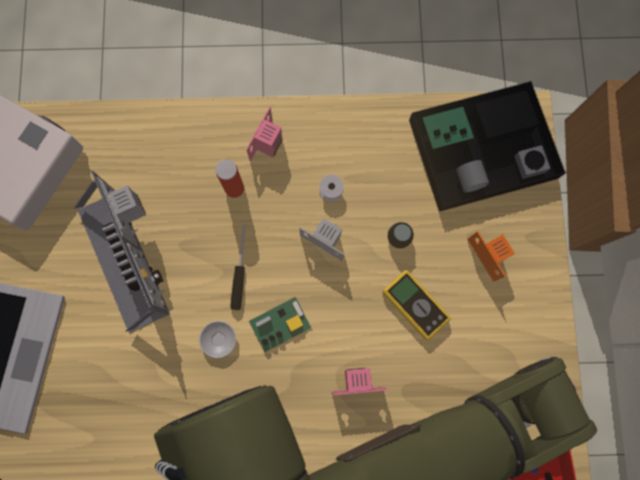

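Scene: the grey PSU is at (310,272), the panel is on the right with its free bay at about (452,240), and the neighbour is at (485,262). Top: PSU at (325,238), panel at (130,250). I'll take enlarged crops to get exact pixels.

```bash
cat > h.py <<'E'
import numpy as np, cv2
from station import ctrl
def M(n):
    m=ctrl.camera_model(n); return m["intrinsics"],cv2.Rodrigues(m["rvec"])[0],m["tvec"]
def at_z(n,px,z):
    K,R,t=M(n); d=R.T@np.linalg.solve(K,[*px,1.]); c=-R.T@t
    return c+d*(z-c[2])/d[2]
def proj(n,P):
    K,R,t=M(n); q=(np.atleast_2d(P)@R.T+t)@K.T; return q[:,:2]/q[:,2:]
E
python3 - <<'E'
import cv2,numpy as np
s=cv2.imread("pics/scene0.png");t=cv2.imread("pics/top0.png")
def c(im,x,y,w,h): 
    o=cv2.resize(im[y:y+h,x:x+w],(400,300),interpolation=cv2.INTER_CUBIC)
    for k in range(0,w,10): cv2.line(o,(k*400//w,0),(k*400//w,4 if (x+k)%50 else 12),(0,0,255),1)
    for k in range(0,h,10): cv2.line(o,(0,k*300//h),(4 if (y+k)%50 else 12,k*300//h),(0,0,255),1)
    return o
cv2.imwrite("pics/c1.png",np.vstack([np.hstack([c(t,290,210,80,60),c(t,60,160,240,180)]),np.hstack([c(s,280,240,80,60),c(s,420,200,160,120)])]))
E
```

```text
(no output)
```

View pics/c1.png

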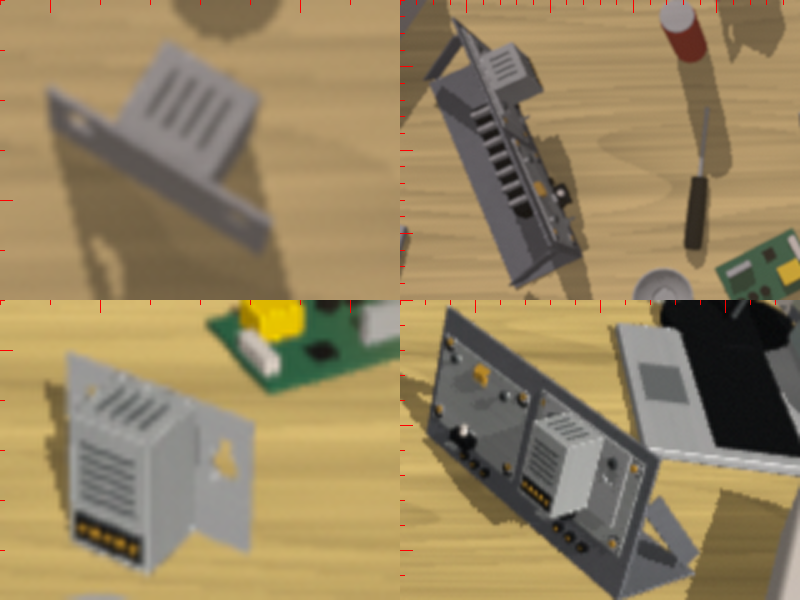

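The crops give usable corners. Top: PSU case top corners at about (313.6,234.4), (324,218.4), (342,229.6) and (332.4,246), with plate ends at (299.6,228) and (344,254). Panel corners are legible in both views, and the free bay is the +y one. Next I'll fit poses from these.

```bash
cat > fit.py <<'E'
from h import *
from scipy.optimize import least_squares
def fit(pts,p0):
    P=np.array([p[2] for p in pts],float)
    def w(q): c,s=np.cos(q[2]),np.sin(q[2]); return P@np.array([[c,s,0],[-s,c,0],[0,0,1]])+[q[0],q[1],0]
    def f(q):
        W=w(q); return np.concatenate([proj(n,W[i])[0]-px for i,(n,px,_) in enumerate(pts)])
    r=least_squares(f,p0,loss="soft_l1"); return r.x,f(r.x).reshape(-1,2)
T,S="top","scene"; H=.084
psu=[(T,(313.6,234.4),(.021,-.025,H)),(T,(324,218.4),(-.024,-.025,H)),(T,(342,229.6),(-.024,.025,H)),(T,(332.4,246),(.021,.025,H)),
(T,(299.6,228),(.0225,-.058,H)),(T,(344,254),(.0225,.058,H)),
(S,(293.6,250.4),(.0225,.058,H)),(S,(294,261.6),(-.024,.025,H)),(S,(310,267),(-.024,-.025,H)),(S,(331,264.4),(.0225,-.058,H)),(S,(329.6,290),(.0225,-.058,0)),(S,(310,294.6),(-.024,-.025,0)),(S,(294.4,287.6),(-.024,.025,0))]
pan=[(T,(93,171),(0,-.16,.172)),(T,(168,311),(0,.16,.172)),(S,(438.8,202),(0,.16,.172)),(S,(523.2,262.8),(0,-.16,.172)),(S,(506,320),(0,-.16,0)),(S,(431.2,252.8),(0,.16,0))]
if __name__=="__main__":
    a,b=at_z(T,(328,232),.08),at_z(T,(130,241),.172)
    for p,p0 in((psu,[a[0],a[1],2.56]),(pan,[b[0],b[1],2.07])):
        q,r=fit(p,p0); print(q,np.degrees(q[2])); print(r.round(1).tolist())
    for n,px,z in(("dish",(218,341),.02),("driver",(237,285),.02),("board",(280,325),.01),("spool",(331,187),.036),("lens",(400,233),.056),("spray",(228,172),.15)): print(n,at_z(T,px,z)[:2].round(3))
E
python3 fit.py
```

```text
[ 0.58289062 -0.18486303  2.57412161] 147.48630394443748
[[-1.7, 0.6], [-1.6, -0.4], [-0.2, -0.2], [-1.1, 0.5], [-0.8, -0.0], [-0.1, 0.7], [-0.7, -0.3], [-1.0, 0.8], [-0.7, 1.8], [-0.9, -0.4], [-0.3, -0.1], [-0.7, 0.3], [-0.8, 0.7]]
[0.56130218 0.24303231 1.98397419] 113.67334773791247
[[-1.4, 0.2], [-18.7, -1.3], [-0.4, -0.5], [-0.9, 0.1], [-0.6, 0.1], [-1.3, 0.0]]
dish [0.354 0.063]
driver [0.479 0.02 ]
board [ 0.387 -0.076]
spool [ 0.701 -0.2  ]
lens [ 0.584 -0.352]
spray [0.707 0.024]
```

```bash
sed -i 's/(T,(168,311),(0,.16,.172))/(T,(168,311),(0,.16,0))/' fit.py; cat >> h.py <<'E'
from scipy.spatial.transform import Rotation as Ro
def rows(pos,rot,n,p0=None,R0=None):
    "rows (tool axes) from the present pose to pos/rot in n steps"
    o=ctrl.get_obs(); p=np.array(o["ee_pos"] if p0 is None else p0); R=Ro.from_euler("xyz",o["eef_rot"]) if R0 is None else R0
    G=Ro.from_euler("xyz",rot); w=(R.inv()*G).as_rotvec()/n; d=(np.array(pos)-p)/n; out=[]
    for i in range(n):
        out.append(np.r_[R.inv().apply(d),w].round(4).tolist()); R=R*Ro.from_rotvec(w)
    return out
E
python3 - <<'E'
from fit import *
q,r=fit(pan,[.56,.24,1.98]); print(q,r.round(1).tolist())
o=ctrl.get_obs(); K,R,t=M("wrist"); RT=Ro.from_euler("xyz",o["eef_rot"]).as_matrix()
print(K); print("cam in tool",RT.T@(-R.T@t-o["ee_pos"])); print("cam axes in tool (cols)\n",(RT.T@R.T).round(3))
E
```

```text
[0.56295892 0.24398345 1.98057022] [[-1.6, -0.6], [0.2, 4.2], [0.3, -0.2], [-0.4, 0.6], [-0.2, 0.6], [-0.7, 0.3]]
[[406.61577494   0.         323.88269783]
 [  0.         406.61577494 238.40081187]
 [  0.           0.           1.        ]]
cam in tool [ 0.08016584  0.00090908 -0.17998153]
cam axes in tool (cols)
 [[ 0.001 -0.962 -0.274]
 [ 1.     0.001  0.   ]
 [-0.    -0.274  0.962]]
```

```bash
python3 - <<'E'
from h import *
for r in rows([.52,.09,.223],[np.pi+.75,0,.41],15): print(r)
E
```

```text
[0.0338, -0.0271, -0.0012, 0.0499, 0.0009, 0.0024]
[0.0338, -0.0272, 0.0002, 0.0499, 0.0009, 0.0024]
[0.0337, -0.0272, 0.0016, 0.0499, 0.0009, 0.0024]
[0.0336, -0.0272, 0.003, 0.0499, 0.0009, 0.0024]
[0.0336, -0.0271, 0.0044, 0.0499, 0.0009, 0.0024]
[0.0335, -0.0269, 0.0058, 0.0499, 0.0009, 0.0024]
[0.0334, -0.0266, 0.0071, 0.0499, 0.0009, 0.0024]
[0.0334, -0.0263, 0.0085, 0.0499, 0.0009, 0.0024]
[0.0333, -0.026, 0.0098, 0.0499, 0.0009, 0.0024]
[0.0332, -0.0255, 0.0111, 0.0499, 0.0009, 0.0024]
[0.0332, -0.025, 0.0124, 0.0499, 0.0009, 0.0024]
[0.0331, -0.0244, 0.0137, 0.0499, 0.0009, 0.0024]
[0.033, -0.0238, 0.0149, 0.0499, 0.0009, 0.0024]
[0.0329, -0.0231, 0.0161, 0.0499, 0.0009, 0.0024]
[0.0329, -0.0223, 0.0173, 0.0499, 0.0009, 0.0024]
```

{"name": "jog_arm", "arguments": {
  "motion": [
    [0.034, -0.027, -0.001, 0.05, 0, 0.002, 1],
    [0.034, -0.027, 0, 0.05, 0, 0.002, 1],
    [0.034, -0.027, 0.002, 0.05, 0, 0.002, 1],
    [0.034, -0.027, 0.003, 0.05, 0, 0.002, 1],
    [0.034, -0.027, 0.004, 0.05, 0, 0.002, 1]
  ]
}}

```text
time_s: 0.6
ee_pos: [0.3339, -0.2987, 0.2109]
eef_rot: [-2.889, 0.002, 0.438]
force: [-0.4, -0.3, -0.4]
grip_width: 0.0938
grip_force: 0.0
```

{"name": "jog_arm", "arguments": {
  "motion": [
    [0.034, -0.027, 0.006, 0.05, 0, 0.002, 1],
    [0.033, -0.027, 0.007, 0.05, 0, 0.002, 1],
    [0.033, -0.026, 0.008, 0.05, 0, 0.002, 1],
    [0.033, -0.026, 0.01, 0.05, 0, 0.002, 1],
    [0.033, -0.026, 0.011, 0.05, 0, 0.002, 1]
  ]
}}

```text
time_s: 1.1
ee_pos: [0.4262, -0.103, 0.2164]
eef_rot: [-2.639, 0.006, 0.429]
force: [0.6, -0.6, -0.1]
grip_width: 0.094
grip_force: 0.0
```

{"name": "jog_arm", "arguments": {
  "motion": [
    [0.033, -0.025, 0.012, 0.05, 0, 0.002, 1],
    [0.033, -0.024, 0.014, 0.05, 0, 0.002, 1],
    [0.033, -0.024, 0.015, 0.05, 0, 0.002, 1],
    [0.033, -0.023, 0.016, 0.05, 0, 0.002, 1],
    [0.033, -0.022, 0.017, 0.05, 0, 0.002, 1]
  ]
}}

```text
time_s: 1.6
ee_pos: [0.519, 0.0921, 0.2207]
eef_rot: [-2.389, 0.011, 0.421]
force: [0.6, 0.1, 0.2]
grip_width: 0.0939
grip_force: 0.0
```

```bash
python3 - <<'E'
from h import *
import pickle
ctrl.camera("wrist")
m=M("wrist"); im=ctrl.camera("wrist"); cv2.imwrite("pics/w1.png",im[:,:,::-1]); pickle.dump(m,open("w1.pkl","wb"))
E
```

```text
(no output)
```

View pics/w1.png

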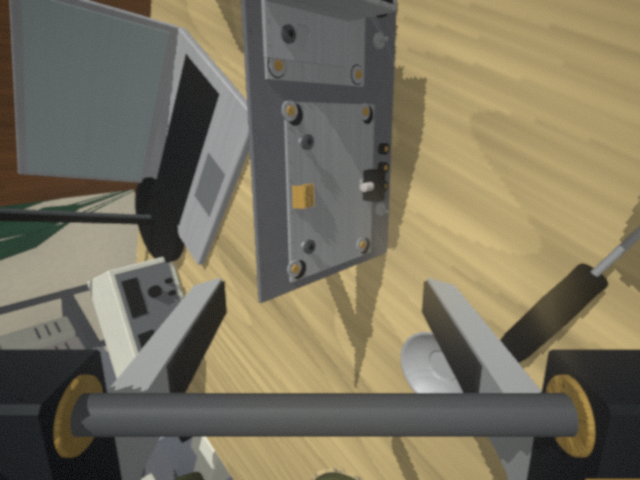

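The wrist view shows the free bay: screw heads near (306,142) and (308,246), the brass spring at (303,196), the white plunger at (366,187), and the panel's near corners at (260,300) and (388,250). I'll enlarge it.

```bash
python3 - <<'E'
import cv2
im=cv2.imread("pics/w1.png")[90:310,240:400]
o=cv2.resize(im,None,fx=2.7,fy=2.7,interpolation=cv2.INTER_CUBIC)
h=im[40:70,45:85],im[142:172,48:88]
import numpy as np
b=[cv2.resize(x,None,fx=9,fy=9,interpolation=cv2.INTER_CUBIC) for x in h]
c=np.zeros((600,800,3),np.uint8); c[:594,:432]=o[:594,:432]; c[:270,435:795]=b[0]; c[290:560,435:795]=b[1]
cv2.imwrite("pics/w1c.png",c)
E
```

```text
(no output)
```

View pics/w1c.png

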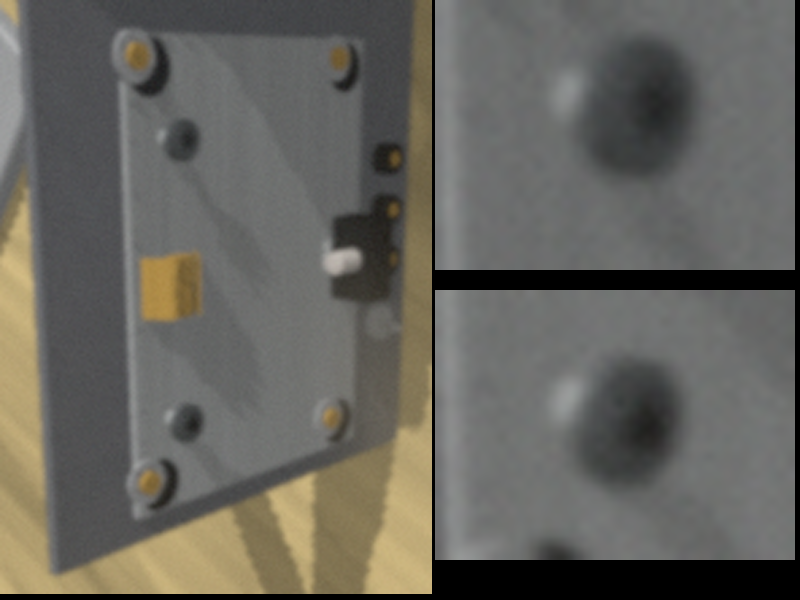

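```bash
cat > fit2.py <<'E'
from fit import *
import pickle,h
W=pickle.load(open("w1.pkl","rb")); M0=h.M
h.M=lambda n: W if n=="w1" else M0(n)
pw=[("w1",(259.3,301.9),(0,.16,.172)),("w1",(388,253),(0,.16,0))]
sc=[((307.4,141.8),-.042),((309.4,246.7),.042)]
def run(t,src):
    def f(q):
        c,s=np.cos(q[2]),np.sin(q[2]); A=np.array([[c,s,0],[-s,c,0],[0,0,1]])
        g=lambda P: np.array(P)@A+[q[0],q[1],0]
        r=[(proj(n,g(P))[0]-px)/(1 if n=="w1" else 1.5) for n,px,P in src]
        r+=[2*(proj("w1",g((-.009-t,q[3]+e,q[4])))[0]-px) for px,e in sc]
        return np.concatenate(r)
    r=least_squares(f,[.563,.244,1.98,.077,.14],loss="soft_l1"); q=r.x
    n=[q[0]-q[3]*np.sin(q[2])-t*np.cos(q[2]),q[1]+q[3]*np.cos(q[2])-t*np.sin(q[2]),q[4]]
    return q,n,f(q)
if __name__=="__main__":
    for t,src in((.002,pan+pw),(.004,pan+pw),(.002,pw)):
        q,n,r=run(t,src); print(q.round(4),np.degrees(q[2]).round(2),"bay",np.round(n,4)); print(r.round(1))
E
python3 fit2.py
```

```text
[0.5663 0.243  1.9898 0.0795 0.1272] 114.01 bay [0.4945 0.2088 0.1272]
[-1.1 -1.2  0.9  1.6 -0.2  0.3  0.2  0.9  0.2  0.9 -0.8  0.7  0.6  1.1
 -1.8 -1.1  0.2  0.  -0.3 -0.1]
[0.5657 0.2435 1.99   0.0789 0.1284] 114.02 bay [0.4953 0.2077 0.1284]
[-1.3 -1.1  0.7  1.8 -0.1  0.2  0.3  0.8  0.3  0.8 -0.7  0.6  0.1  1.2
 -2.4 -0.9  0.3 -0.5 -0.2  0.6]
[0.5667 0.2433 1.9934 0.08   0.1273] 114.22 bay [0.4945 0.2087 0.1273]
[ 0.9  0.7 -1.5 -1.4 -0.  -0.   0.   0.1]
```

```bash
python3 - <<'E'
from h import *
a=rows([.54,0,.235],[np.pi,0,.41],5)
b=rows([.585,-.186,.2],[np.pi,0,2.574],15,[.54,0,.235],Ro.from_euler("xyz",[np.pi,0,.41]))
for r in a+b: print(r)
E
```

```text
[-0.0039, 0.0117, -0.0151, -0.1506, 0.0034, 0.0017]
[-0.0038, 0.0138, -0.0132, -0.1506, 0.0034, 0.0017]
[-0.0038, 0.0156, -0.0109, -0.1506, 0.0034, 0.0017]
[-0.0037, 0.0171, -0.0085, -0.1506, 0.0034, 0.0017]
[-0.0037, 0.0182, -0.0058, -0.1506, 0.0034, 0.0017]
[-0.0022, 0.0126, 0.0023, -0.0, 0.0, -0.1443]
[-0.004, 0.0121, 0.0023, -0.0, 0.0, -0.1443]
[-0.0057, 0.0114, 0.0023, -0.0, 0.0, -0.1443]
[-0.0073, 0.0105, 0.0023, -0.0, 0.0, -0.1443]
[-0.0087, 0.0093, 0.0023, -0.0, 0.0, -0.1443]
[-0.0099, 0.008, 0.0023, -0.0, 0.0, -0.1443]
[-0.011, 0.0065, 0.0023, -0.0, 0.0, -0.1443]
[-0.0118, 0.0048, 0.0023, -0.0, 0.0, -0.1443]
[-0.0124, 0.0031, 0.0023, -0.0, 0.0, -0.1443]
[-0.0127, 0.0013, 0.0023, -0.0, 0.0, -0.1443]
[-0.0127, -0.0006, 0.0023, -0.0, 0.0, -0.1443]
[-0.0125, -0.0024, 0.0023, -0.0, 0.0, -0.1443]
[-0.0121, -0.0042, 0.0023, -0.0, 0.0, -0.1443]
[-0.0113, -0.0059, 0.0023, -0.0, 0.0, -0.1443]
[-0.0104, -0.0074, 0.0023, -0.0, 0.0, -0.1443]
```

{"name": "jog_arm", "arguments": {
  "motion": [
    [-0.004, 0.012, -0.015, -0.15, 0.003, 0.002, 1],
    [-0.004, 0.014, -0.013, -0.15, 0.003, 0.002, 1],
    [-0.004, 0.016, -0.011, -0.15, 0.003, 0.002, 1],
    [-0.004, 0.017, -0.008, -0.15, 0.003, 0.002, 1],
    [-0.004, 0.018, -0.006, -0.15, 0.003, 0.002, 1]
  ]
}}

```text
time_s: 2.2
ee_pos: [0.5386, -0.0056, 0.2364]
eef_rot: [3.135, -0.001, 0.406]
force: [1.0, 0.1, -0.9]
grip_width: 0.0939
grip_force: 0.0
```

{"name": "jog_arm", "arguments": {
  "motion": [
    [-0.002, 0.013, 0.002, 0, 0, -0.144, 1],
    [-0.004, 0.012, 0.002, 0, 0, -0.144, 1],
    [-0.006, 0.011, 0.002, 0, 0, -0.144, 1],
    [-0.007, 0.01, 0.002, 0, 0, -0.144, 1],
    [-0.009, 0.009, 0.002, 0, 0, -0.144, 1]
  ]
}}

```text
time_s: 2.7
ee_pos: [0.5518, -0.0669, 0.2252]
eef_rot: [-3.141, 0.001, 1.132]
force: [-0.4, -0.0, 0.2]
grip_width: 0.0939
grip_force: 0.0
```

{"name": "jog_arm", "arguments": {
  "motion": [
    [-0.01, 0.008, 0.002, 0, 0, -0.144, 1],
    [-0.011, 0.006, 0.002, 0, 0, -0.144, 1],
    [-0.012, 0.005, 0.002, 0, 0, -0.144, 1],
    [-0.012, 0.003, 0.002, 0, 0, -0.144, 1],
    [-0.013, 0.001, 0.002, 0, 0, -0.144, 1]
  ]
}}

```text
time_s: 3.2
ee_pos: [0.5658, -0.129, 0.2152]
eef_rot: [-3.14, 0.0, 1.852]
force: [-0.1, 0.1, -0.3]
grip_width: 0.0937
grip_force: 0.0
```

{"name": "jog_arm", "arguments": {
  "motion": [
    [-0.013, -0.001, 0.002, 0, 0, -0.144, 1],
    [-0.012, -0.002, 0.002, 0, 0, -0.144, 1],
    [-0.012, -0.004, 0.002, 0, 0, -0.144, 1],
    [-0.011, -0.006, 0.002, 0, 0, -0.144, 1],
    [-0.01, -0.007, 0.002, 0, 0, -0.144, 1]
  ]
}}

```text
time_s: 3.7
ee_pos: [0.5798, -0.19, 0.2052]
eef_rot: [-3.14, -0.001, 2.572]
force: [-0.2, -0.3, -0.6]
grip_width: 0.0942
grip_force: 0.0
```

```bash
python3 - <<'E'
from h import *
import pickle
ctrl.camera("wrist")
m=M("wrist"); im=ctrl.camera("wrist"); cv2.imwrite("pics/w2.png",im[:,:,::-1]); pickle.dump(m,open("w2.pkl","wb"))
o=ctrl.get_obs(); print(o["ee_pos"],o["eef_rot"],o["qpos"],o["force"])
E
```

```text
[ 0.57972985 -0.19041531  0.20479882] [-3.14017663e+00 -1.30256936e-03  2.56706483e+00] [-3.76866927e-01  4.36751121e-01  1.33673666e+00 -1.15596402e-03
  1.36966029e+00 -1.37290453e+00] [ 0.88273127  1.37984915 -0.30784372]
```

View pics/w2.png

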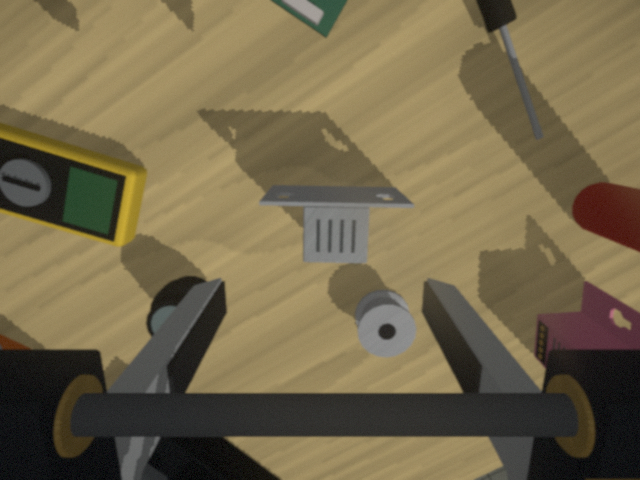

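Picture: PSU case top corners at (303,262), (368,263), (368,209) and (305,209); plate top edge from (260,206) to (412,206). The yaw is nearly aligned with the image.

```bash
python3 - <<'E'
from fit import *
import pickle,h
W=pickle.load(open("w2.pkl","rb")); M0=h.M; h.M=lambda n: W if n=="w2" else M0(n)
w="w2"; P=[(w,(303,262),(-.024,-.025,H)),(w,(368,263),(-.024,.025,H)),(w,(260,206),(.024,-.058,H)),(w,(412,206),(.024,.058,H)),(w,(270,187),(.024,-.058,0)),(w,(403,187),(.024,.058,0))]
P=[(n,p,(X[0],X[1],X[2])) for n,p,X in P]
q,r=fit(P,[.583,-.185,2.574]); print(q,r.round(1).tolist())
q,r=fit(P[:4]+psu,[.583,-.185,2.574]); print(q,r.round(1).tolist())
E
```

```text
[ 0.56493325 -0.22228589  2.58333924] [[10.1, 2.5], [-118.8, 1.5], [96.4, -2.0], [-210.0, -1.8], [79.8, 0.1], [-175.3, 0.3]]
[ 0.58539657 -0.18627454  2.58815256] [[63.1, 0.2], [-65.8, -0.4], [151.6, -4.7], [-155.2, -3.7], [-1.1, -0.3], [-1.2, -1.4], [0.3, -1.5], [-0.3, -0.7], [-0.3, -0.7], [0.8, -0.7], [-1.5, 0.3], [-1.6, 1.5], [-1.1, 2.3], [-1.4, -0.0], [-0.7, 0.3], [-1.1, 0.8], [-1.4, 1.4]]
```

```bash
python3 - <<'E'
from fit import *
import pickle,h
W=pickle.load(open("w2.pkl","rb")); M0=h.M; h.M=lambda n: W if n=="w2" else M0(n)
w="w2"; P=[(w,(303,262),(-.024,.025,H)),(w,(368,263),(-.024,-.025,H)),(w,(260,206),(.024,.058,H)),(w,(412,206),(.024,-.058,H)),(w,(270,187),(.024,.058,0)),(w,(403,187),(.024,-.058,0))]
q,r=fit(P,[.583,-.185,2.574]); print(q,r.round(1).tolist())
tgt=[q[0]-.003*np.cos(q[2]),q[1]-.003*np.sin(q[2])]
print(tgt)
for x in rows([*tgt,.205],[np.pi,0,q[2]],2): print(x)
E
```

```text
[ 0.58748501 -0.18610726  2.58118917] [[0.6, 2.4], [-0.5, 1.4], [-1.2, -2.1], [1.3, -2.0], [2.6, 0.1], [-8.2, 0.2]]
[np.float64(0.5900261330993023), np.float64(-0.1877018400854508)]
[-0.0036, 0.0039, -0.0001, -0.0007, -0.0007, -0.0071]
[-0.0036, 0.0039, -0.0001, -0.0007, -0.0007, -0.0071]
```

{"name": "jog_arm", "arguments": {
  "motion": [
    [-0.003, 0.004, 0.02, 0, 0, -0.005, 1],
    [-0.003, 0.004, 0.03, 0, 0, -0.005, 1],
    [0, 0, 0.035, 0, 0, 0, 1],
    [0, 0, 0.035, 0, 0, 0, 1],
    [0, 0, 0.025, 0, 0, 0, 1]
  ]
}}

```text
time_s: 4.3
ee_pos: [0.5885, -0.1849, 0.0582]
eef_rot: [-3.14, -0.002, 2.571]
force: [0.3, 0.0, 0.2]
grip_width: 0.0942
grip_force: 0.0
```

{"name": "jog_arm", "arguments": {
  "motion": [
    [0, 0, 0.01, 0, 0, 0, 1],
    [0, 0, 0, 0, 0, 0, 0.3],
    [0, 0, 0, 0, 0, 0, 0.15]
  ],
  "squeeze": 10
}}

```text
time_s: 4.6
ee_pos: [0.5901, -0.1856, 0.0519]
eef_rot: [-3.141, 0.001, 2.575]
force: [0.9, 0.2, 0.4]
grip_width: 0.0817
grip_force: 0.0
```

{"name": "jog_arm", "arguments": {
  "motion": [
    [0, 0, 0, 0, 0, 0, 0.1],
    [0, 0, 0, 0, 0, 0, -0.2],
    [0, 0, 0, 0, 0, 0, -0.3],
    [0, 0, 0, 0, 0, 0, -0.3],
    [0, 0, 0, 0, 0, 0, -0.3]
  ],
  "squeeze": 10
}}

```text
time_s: 5.1
ee_pos: [0.5897, -0.1858, 0.0509]
eef_rot: [-3.141, 0.0, 2.576]
force: [-2.0, -2.3, 3.8]
grip_width: 0.05
grip_force: 10.0
```

{"name": "jog_arm", "arguments": {
  "motion": [
    [0, 0, 0, 0, 0, 0, -0.5],
    [0, 0, 0, 0, 0, 0, -1],
    [0, 0, 0, 0, 0, 0, -1],
    [0, 0, 0, 0, 0, 0, -1]
  ],
  "squeeze": 45
}}

```text
time_s: 5.5
ee_pos: [0.5897, -0.1858, 0.0509]
eef_rot: [-3.141, 0.0, 2.576]
force: [-2.6, -2.3, 5.0]
grip_width: 0.0498
grip_force: 45.0
```

{"name": "jog_arm", "arguments": {
  "motion": [
    [0, 0, -0.006, 0, 0, 0, -1],
    [0, 0, -0.016, 0, 0, 0, -1],
    [0, 0, -0.02, 0, 0, 0, -1],
    [0, 0, -0.018, 0, 0, 0, -1],
    [0, 0, -0.005, 0, 0, 0, -1]
  ]
}}

```text
time_s: 6.0
ee_pos: [0.5904, -0.1855, 0.1182]
eef_rot: [3.141, 0.003, 2.576]
force: [-0.0, -0.1, -4.4]
grip_width: 0.0497
grip_force: 45.0
```

```bash
python3 - <<'E'
from h import *
o=ctrl.get_obs(); print(o["ee_pos"],o["eef_rot"],o["force"],o["moment"])
for r in rows([.5174,.1574,.1285],[np.pi,0,1.99],12): print(r)
E
```

```text
[ 0.59041929 -0.18553599  0.11820063] [3.14129798e+00 2.73369556e-03 2.57625123e+00] [-0.02858689 -0.0519977  -4.43722997] [-0.06297152 -0.17016483 -0.00887215]
[0.0204, 0.0209, -0.0009, 0.0001, 0.0002, 0.0489]
[0.0214, 0.0198, -0.0009, 0.0001, 0.0002, 0.0489]
[0.0224, 0.0188, -0.0009, 0.0001, 0.0002, 0.0489]
[0.0233, 0.0177, -0.0009, 0.0001, 0.0002, 0.0489]
[0.0241, 0.0165, -0.0009, 0.0001, 0.0002, 0.0489]
[0.0249, 0.0153, -0.0009, 0.0001, 0.0002, 0.0489]
[0.0256, 0.0141, -0.0009, 0.0001, 0.0002, 0.0489]
[0.0263, 0.0128, -0.0009, 0.0001, 0.0002, 0.0489]
[0.0269, 0.0115, -0.0009, 0.0001, 0.0002, 0.0489]
[0.0274, 0.0102, -0.0009, 0.0001, 0.0002, 0.0489]
[0.0279, 0.0088, -0.0009, 0.0001, 0.0002, 0.0489]
[0.0282, 0.0075, -0.0009, 0.0001, 0.0002, 0.0489]
```

{"name": "jog_arm", "arguments": {
  "motion": [
    [0.02, 0.021, -0.001, 0, 0, 0.049, -1],
    [0.021, 0.02, -0.001, 0, 0, 0.049, -1],
    [0.022, 0.019, -0.001, 0, 0, 0.049, -1],
    [0.023, 0.018, -0.001, 0, 0, 0.049, -1]
  ]
}}

```text
time_s: 6.4
ee_pos: [0.5665, -0.0701, 0.1192]
eef_rot: [-3.141, -0.001, 2.378]
force: [0.6, -0.5, -4.2]
grip_width: 0.0497
grip_force: 45.0
```

{"name": "jog_arm", "arguments": {
  "motion": [
    [0.024, 0.016, -0.001, 0, 0, 0.049, -1],
    [0.025, 0.015, -0.001, 0, 0, 0.049, -1],
    [0.026, 0.014, -0.001, 0, 0, 0.049, -1],
    [0.026, 0.013, -0.001, 0, 0, 0.049, -1]
  ]
}}

```text
time_s: 6.8
ee_pos: [0.5416, 0.0438, 0.1233]
eef_rot: [-3.14, -0.001, 2.182]
force: [0.3, 0.1, -3.7]
grip_width: 0.0498
grip_force: 45.0
```

{"name": "jog_arm", "arguments": {
  "motion": [
    [0.027, 0.012, -0.001, 0, 0, 0.049, -1],
    [0.027, 0.01, -0.001, 0, 0, 0.049, -1],
    [0.02, 0.009, -0.001, 0, 0, 0.049, -1],
    [0.01, 0.008, 0, 0, 0, 0.049, -1],
    [0, 0, 0, 0, 0, 0, -1]
  ]
}}

```text
time_s: 7.3
ee_pos: [0.5309, 0.1354, 0.1262]
eef_rot: [-3.141, -0.0, 1.989]
force: [0.2, -0.3, -5.1]
grip_width: 0.0497
grip_force: 45.0
```

```bash
cat > st.py <<'E'
from h import *
Y=1.99; A=np.array([[np.cos(Y),np.sin(Y),0],[-np.sin(Y),np.cos(Y),0],[0,0,1]]); B=np.array([.4945,.2088,.1275])
def st():
    o=ctrl.get_obs(); R=Ro.from_euler("xyz",o["eef_rot"]).as_matrix()
    seat=o["ee_pos"]+R@[.0263,0,-.014]
    print(round(float(o["time_s"]),2),"seat-bay mm",(A@(seat-B)*1e3).round(2),"F panel",(A@o["force"]).round(1),"M",(A@o["moment"]).round(2),"rot",o["eef_rot"].round(4))
if __name__=="__main__": st()
E
python3 st.py; python3 - <<'E'
from h import *
t=ctrl.camera("top"); s=ctrl.camera("scene"); 
f=lambda im,x,y,w,hh: cv2.resize(im[y:y+hh,x:x+w],(400,400),interpolation=cv2.INTER_CUBIC)
cv2.imwrite("pics/c3.png",np.hstack([f(t,80,160,150,150),f(s,410,180,120,120)])[:,:,::-1])
E
```

```text
7.3 seat-bay mm [-55.53  -3.45  12.73] F panel [-0.4 -0.1 -5.1] M [-0.08  0.09  0.04] rot [-3.1406e+00 -4.0000e-04  1.9890e+00]
```

View pics/c3.png

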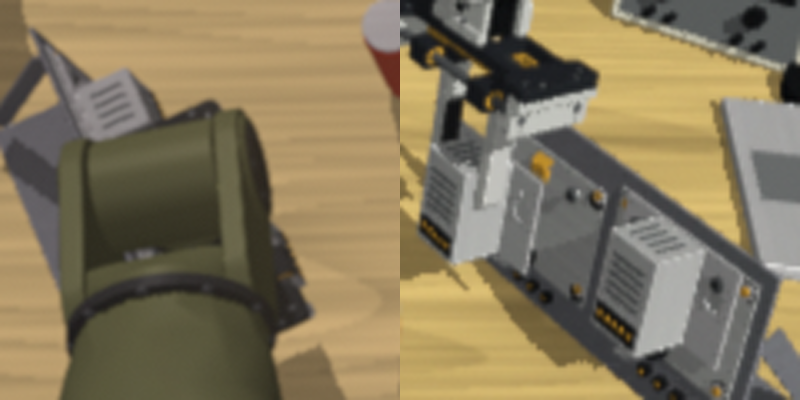

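The unit is upright and parallel to the free bay, and the scene view shows clearance from the neighbour. I'll approach now, then feel for contact.

{"name": "jog_arm", "arguments": {
  "motion": [
    [0.01, -0.001, -0.001, 0, 0, 0, -1],
    [0.012, -0.001, -0.001, 0, 0, 0, -1],
    [0.01, -0.001, 0, 0, 0, 0, -1],
    [0.006, 0, 0, 0, 0, 0, -1],
    [0, 0, 0, 0, 0, 0, -1]
  ]
}}

```text
time_s: 7.9
ee_pos: [0.5127, 0.1684, 0.1285]
eef_rot: [-3.141, -0.0, 1.989]
force: [0.5, -0.9, -4.7]
grip_width: 0.0498
grip_force: 45.0
```

```bash
python3 st.py
```

```text
7.9 seat-bay mm [-17.97  -0.19  14.97] F panel [-1.  -0.1 -4.7] M [-0.05  0.15 -0.03] rot [-3.1410e+00 -1.0000e-04  1.9893e+00]
```

{"name": "jog_arm", "arguments": {
  "motion": [
    [0.002, 0, 0, 0, 0, 0, -1],
    [0.002, 0, 0, 0, 0, 0, -1],
    [0.0015, 0, 0, 0, 0, 0, -1]
  ]
}}

```text
time_s: 8.2
ee_pos: [0.5109, 0.1726, 0.1283]
eef_rot: [-3.141, -0.0, 1.988]
force: [0.6, -0.9, -4.8]
grip_width: 0.0495
grip_force: 45.0
```

{"name": "jog_arm", "arguments": {
  "motion": [
    [0.001, 0, 0, 0, 0, 0, -1],
    [0.001, 0, 0, 0, 0, 0, -1]
  ]
}}

```text
time_s: 8.4
ee_pos: [0.51, 0.1744, 0.1284]
eef_rot: [-3.141, -0.0, 1.988]
force: [-0.2, 0.7, -3.7]
grip_width: 0.0497
grip_force: 45.0
```

{"name": "jog_arm", "arguments": {
  "motion": [
    [0.001, 0, 0, 0, 0, 0, -1],
    [0.001, 0, 0, 0, 0, 0, -1]
  ]
}}

```text
time_s: 8.6
ee_pos: [0.5092, 0.1763, 0.1284]
eef_rot: [-3.141, 0.0, 1.988]
force: [0.4, -1.7, -3.5]
grip_width: 0.0498
grip_force: 45.0
```

```bash
python3 st.py
```

```text
8.6 seat-bay mm [-9.39 -0.28 14.91] F panel [-1.7  0.3 -3.5] M [-0.03  0.49  0.03] rot [-3.1409e+00  1.0000e-04  1.9880e+00]
```

{"name": "jog_arm", "arguments": {
  "motion": [
    [0.001, 0, 0, 0, 0, 0, -1],
    [0, 0, 0, 0, 0, 0, -1]
  ]
}}

```text
time_s: 8.8
ee_pos: [0.5089, 0.1771, 0.1284]
eef_rot: [-3.141, 0.0, 1.988]
force: [1.8, -2.3, -4.3]
grip_width: 0.0497
grip_force: 45.0
```

```bash
python3 st.py
```

```text
8.8 seat-bay mm [-8.51 -0.27 14.9 ] F panel [-2.8 -0.7 -4.3] M [-0.11  0.61 -0.02] rot [-3.1409e+00  3.0000e-04  1.9881e+00]
```

{"name": "jog_arm", "arguments": {
  "motion": [
    [0.001, 0, 0, 0, 0, 0, -1],
    [0, 0, 0, 0, 0, 0, -1]
  ]
}}

```text
time_s: 9.0
ee_pos: [0.5085, 0.178, 0.1284]
eef_rot: [-3.141, 0.0, 1.988]
force: [1.4, -2.5, -3.8]
grip_width: 0.05
grip_force: 45.0
```

```bash
python3 st.py
```

```text
9.0 seat-bay mm [-7.49 -0.28 14.91] F panel [-2.8 -0.3 -3.8] M [-0.02  0.78  0.03] rot [-3.1410e+00  3.0000e-04  1.9881e+00]
```

{"name": "jog_arm", "arguments": {
  "motion": [
    [0.001, 0, 0, 0, 0, 0, -1],
    [0, 0, 0, 0, 0, 0, -1]
  ]
}}

```text
time_s: 9.2
ee_pos: [0.508, 0.1789, 0.1284]
eef_rot: [-3.141, 0.0, 1.988]
force: [1.5, -3.8, -4.6]
grip_width: 0.05
grip_force: 45.0
```

```bash
python3 st.py
```

```text
9.2 seat-bay mm [-6.47 -0.26 14.89] F panel [-4.1  0.2 -4.6] M [-0.07  1.02  0.03] rot [-3.1409e+00  2.0000e-04  1.9880e+00]
```

Force grows at about 0.9 N/mm from first contact. That is the spring and not a head, so the openings have passed over the heads without a bump. I'll press on another 3 mm.

{"name": "jog_arm", "arguments": {
  "motion": [
    [0.001, 0, 0, 0, 0, 0, -1],
    [0.001, 0, 0, 0, 0, 0, -1],
    [0, 0, 0, 0, 0, 0, -1]
  ]
}}

```text
time_s: 9.5
ee_pos: [0.5073, 0.1807, 0.1284]
eef_rot: [-3.141, 0.0, 1.988]
force: [2.0, -5.7, -4.6]
grip_width: 0.0496
grip_force: 45.0
```

```bash
python3 st.py
```

```text
9.5 seat-bay mm [-4.55 -0.29 14.92] F panel [-6.   0.4 -4.6] M [0.04 1.31 0.01] rot [-3.1410e+00  5.0000e-04  1.9881e+00]
```

{"name": "jog_arm", "arguments": {
  "motion": [
    [0.001, 0, 0, 0, 0, 0, -1],
    [0, 0, 0, 0, 0, 0, -1]
  ]
}}

```text
time_s: 9.7
ee_pos: [0.5069, 0.1815, 0.1285]
eef_rot: [-3.141, 0.001, 1.988]
force: [2.3, -6.4, -3.8]
grip_width: 0.0499
grip_force: 45.0
```

```bash
python3 st.py
```

```text
9.7 seat-bay mm [-3.64 -0.29 14.94] F panel [-6.8  0.5 -3.8] M [0.04 1.46 0.07] rot [-3.1410e+00  7.0000e-04  1.9881e+00]
```

{"name": "jog_arm", "arguments": {
  "motion": [
    [0.0006, 0, 0, 0, 0, 0, -1],
    [0, 0, 0, 0, 0, 0, -1]
  ]
}}

```text
time_s: 9.9
ee_pos: [0.5067, 0.182, 0.1284]
eef_rot: [-3.141, 0.001, 1.988]
force: [2.4, -7.0, -4.0]
grip_width: 0.0495
grip_force: 45.0
```

```bash
python3 st.py
```

```text
9.9 seat-bay mm [-3.12 -0.29 14.92] F panel [-7.3  0.6 -4. ] M [-0.04  1.49 -0.  ] rot [-3.1409e+00  7.0000e-04  1.9880e+00]
```

{"name": "jog_arm", "arguments": {
  "motion": [
    [0, 0, 0.001, 0, 0, 0, -1],
    [0, 0, 0.001, 0, 0, 0, -1],
    [0, 0, 0, 0, 0, 0, -1]
  ]
}}

```text
time_s: 10.2
ee_pos: [0.507, 0.182, 0.1267]
eef_rot: [3.141, 0.001, 1.988]
force: [2.6, -6.6, -2.5]
grip_width: 0.0497
grip_force: 45.0
```

```bash
python3 st.py
```

```text
10.2 seat-bay mm [-3.21 -0.54 13.22] F panel [-7.1  0.3 -2.5] M [-0.1   1.46  0.05] rot [3.1414e+00 8.0000e-04 1.9880e+00]
```

{"name": "jog_arm", "arguments": {
  "motion": [
    [0, 0, 0.001, 0, 0, 0, -1],
    [0, 0, 0.001, 0, 0, 0, -1],
    [0, 0, 0, 0, 0, 0, -1]
  ]
}}

```text
time_s: 10.5
ee_pos: [0.5071, 0.1821, 0.1248]
eef_rot: [3.141, 0.001, 1.988]
force: [2.8, -6.1, -2.6]
grip_width: 0.0498
grip_force: 45.0
```

```bash
python3 st.py
```

```text
10.5 seat-bay mm [-3.21 -0.65 11.33] F panel [-6.8 -0.1 -2.6] M [-0.18  1.54 -0.01] rot [3.1410e+00 8.0000e-04 1.9879e+00]
```

{"name": "jog_arm", "arguments": {
  "motion": [
    [0, 0, 0.001, 0, 0, 0, -1],
    [0, 0, 0.001, 0, 0, 0, -1],
    [0, 0, 0, 0, 0, 0, -1]
  ]
}}

```text
time_s: 10.8
ee_pos: [0.5071, 0.1821, 0.1229]
eef_rot: [3.141, 0.001, 1.988]
force: [3.5, -5.7, -1.7]
grip_width: 0.0498
grip_force: 45.0
```

```bash
python3 st.py
```

```text
10.8 seat-bay mm [-3.22 -0.71  9.35] F panel [-6.6 -0.9 -1.7] M [-0.19  1.41  0.01] rot [3.1409e+00 8.0000e-04 1.9879e+00]
```

{"name": "jog_arm", "arguments": {
  "motion": [
    [0, 0.0004, 0.001, 0, 0, 0, -1],
    [0, 0, 0.001, 0, 0, 0, -1],
    [0, 0, 0.001, 0, 0, 0, -1],
    [0, 0, 0, 0, 0, 0, -1]
  ]
}}

```text
time_s: 11.2
ee_pos: [0.5074, 0.1823, 0.1198]
eef_rot: [3.141, 0.001, 1.988]
force: [4.0, -7.5, -2.2]
grip_width: 0.0499
grip_force: 45.0
```

```bash
python3 st.py
```

```text
11.2 seat-bay mm [-3.2  -1.05  6.3 ] F panel [-8.5 -0.6 -2.2] M [-0.18  1.42 -0.05] rot [3.1411e+00 8.0000e-04 1.9879e+00]
```

{"name": "jog_arm", "arguments": {
  "motion": [
    [0, 0, 0.001, 0, 0, 0, -1],
    [0, 0, 0.001, 0, 0, 0, -1],
    [0, 0, 0, 0, 0, 0, -1]
  ]
}}

```text
time_s: 11.5
ee_pos: [0.5075, 0.1823, 0.1179]
eef_rot: [3.141, 0.001, 1.988]
force: [3.5, -7.0, -1.3]
grip_width: 0.0497
grip_force: 45.0
```

```bash
python3 st.py
```

```text
11.5 seat-bay mm [-3.21 -1.09  4.35] F panel [-7.8 -0.4 -1.3] M [-0.19  1.46  0.01] rot [3.1409e+00 7.0000e-04 1.9878e+00]
```

{"name": "jog_arm", "arguments": {
  "motion": [
    [0, 0, 0.001, 0, 0, 0, -1],
    [0, 0, 0.001, 0, 0, 0, -1],
    [0, 0, 0, 0, 0, 0, -1]
  ]
}}

```text
time_s: 11.8
ee_pos: [0.5075, 0.1823, 0.116]
eef_rot: [3.141, 0.001, 1.988]
force: [3.8, -6.9, -1.3]
grip_width: 0.0499
grip_force: 45.0
```

```bash
python3 st.py
```

```text
11.8 seat-bay mm [-3.19 -1.13  2.44] F panel [-7.8 -0.7 -1.3] M [-0.2   1.3   0.03] rot [3.1408e+00 7.0000e-04 1.9879e+00]
```

{"name": "jog_arm", "arguments": {
  "motion": [
    [0, 0, 0.001, 0, 0, 0, -1],
    [0, 0, 0.001, 0, 0, 0, -1],
    [0, 0, 0, 0, 0, 0, -1]
  ]
}}

```text
time_s: 12.1
ee_pos: [0.5075, 0.1823, 0.114]
eef_rot: [3.141, 0.001, 1.988]
force: [2.8, -6.5, -0.8]
grip_width: 0.0497
grip_force: 45.0
```

```bash
python3 st.py
```

```text
12.1 seat-bay mm [-3.2  -1.15  0.5 ] F panel [-7.1  0.1 -0.8] M [-0.16  1.33  0.01] rot [3.1407e+00 7.0000e-04 1.9878e+00]
```

{"name": "jog_arm", "arguments": {
  "motion": [
    [0, 0, 0.001, 0, 0, 0, -1],
    [0, 0, 0, 0, 0, 0, -1]
  ]
}}

```text
time_s: 12.3
ee_pos: [0.5075, 0.1823, 0.1131]
eef_rot: [3.141, 0.001, 1.988]
force: [3.1, -6.5, 1.1]
grip_width: 0.0496
grip_force: 45.0
```

```bash
python3 st.py
```

```text
12.3 seat-bay mm [-3.21 -1.17 -0.44] F panel [-7.2 -0.2  1.1] M [-0.08  1.42 -0.01] rot [3.1406e+00 7.0000e-04 1.9879e+00]
```

{"name": "jog_arm", "arguments": {
  "motion": [
    [0, 0, 0.001, 0, 0, 0, -1],
    [0, 0, 0, 0, 0, 0, -1]
  ]
}}

```text
time_s: 12.5
ee_pos: [0.5076, 0.1823, 0.1122]
eef_rot: [3.141, 0.001, 1.988]
force: [2.6, -6.7, 0.8]
grip_width: 0.0494
grip_force: 45.0
```

```bash
python3 st.py
```

```text
12.5 seat-bay mm [-3.24 -1.19 -1.34] F panel [-7.2  0.3  0.8] M [-0.02  1.34 -0.02] rot [3.1406e+00 8.0000e-04 1.9878e+00]
```

The upward force stepped by about 2 N near z=0, which suggests the plunger has been reached. Home should be roughly 3 mm further.

{"name": "jog_arm", "arguments": {
  "motion": [
    [0, 0, 0.001, 0, 0, 0, -1],
    [0, 0, 0, 0, 0, 0, -1]
  ]
}}

```text
time_s: 12.7
ee_pos: [0.5076, 0.1823, 0.1118]
eef_rot: [3.14, 0.001, 1.988]
force: [0.3, -7.5, 7.9]
grip_width: 0.0499
grip_force: 45.0
```

```bash
python3 st.py
```

```text
12.7 seat-bay mm [-3.22 -1.25 -1.75] F panel [-6.9  2.8  7.9] M [0.63 1.28 0.12] rot [3.1402e+00 8.0000e-04 1.9880e+00]
```

{"name": "jog_arm", "arguments": {
  "motion": [
    [0, 0, 0.001, 0, 0, 0, -1],
    [0, 0, 0, 0, 0, 0, -1]
  ]
}}

```text
time_s: 12.9
ee_pos: [0.5078, 0.1823, 0.1115]
eef_rot: [3.14, 0.001, 1.988]
force: [-2.5, -9.5, 16.1]
grip_width: 0.0499
grip_force: 45.0
```

```bash
python3 st.py
```

```text
12.9 seat-bay mm [-3.25 -1.37 -2.04] F panel [-7.6  6.1 16.1] M [1.24 1.02 0.13] rot [3.1397e+00 9.0000e-04 1.9879e+00]
```

There is a firm stop at z≈-1.7, after 16.7 mm of travel. That fits being home on the screws: 15 mm plus an allowed entry offset of up to 2 mm. I'll relieve the sideways load and confirm the stop holds.

{"name": "jog_arm", "arguments": {
  "motion": [
    [0, -0.0004, 0, 0, 0, 0, -1],
    [0, -0.0004, 0, 0, 0, 0, -1],
    [0, 0, 0, 0, 0, 0, -1]
  ]
}}

```text
time_s: 13.2
ee_pos: [0.5077, 0.1823, 0.1116]
eef_rot: [3.138, 0.001, 1.988]
force: [3.0, -6.9, 11.7]
grip_width: 0.0496
grip_force: 45.0
```

```bash
python3 st.py
```

```text
13.2 seat-bay mm [-3.25 -1.24 -1.95] F panel [-7.5  0.1 11.7] M [0.23 0.96 0.03] rot [3.1378e+00 9.0000e-04 1.9878e+00]
```

{"name": "jog_arm", "arguments": {
  "motion": [
    [0, 0, 0.0003, 0.003, 0, 0, -1],
    [0, 0, 0.0003, 0, 0, 0, -1],
    [0, 0, 0, 0, 0, 0, -1]
  ]
}}

```text
time_s: 13.5
ee_pos: [0.5077, 0.1823, 0.1114]
eef_rot: [3.141, 0.001, 1.988]
force: [0.8, -7.1, 17.4]
grip_width: 0.0499
grip_force: 45.0
```

```bash
python3 st.py
```

```text
13.5 seat-bay mm [-3.26 -1.31 -2.08] F panel [-6.8  2.2 17.4] M [0.67 0.88 0.15] rot [3.1406e+00 9.0000e-04 1.9878e+00]
```

{"name": "jog_arm", "arguments": {
  "motion": [
    [0, 0, -0.0005, 0, 0, 0, -1],
    [0, 0, -0.0005, 0, 0, 0, -1],
    [0, 0, -0.0003, 0, 0, 0, -1],
    [0, 0, 0, 0, 0, 0, -1]
  ]
}}

```text
time_s: 13.9
ee_pos: [0.5076, 0.1823, 0.1118]
eef_rot: [3.141, 0.001, 1.988]
force: [5.0, -5.9, 5.7]
grip_width: 0.0497
grip_force: 45.0
```

```bash
python3 st.py
```

```text
13.9 seat-bay mm [-3.23 -1.24 -1.77] F panel [-7.4 -2.2  5.7] M [-0.47  1.13  0.  ] rot [3.1410e+00 9.0000e-04 1.9878e+00]
```

{"name": "jog_arm", "arguments": {
  "motion": [
    [0, 0.0003, 0, 0, 0, 0, -1],
    [0, 0, 0, 0, 0, 0, -1],
    [0, 0, 0, 0, 0, 0, -1]
  ],
  "squeeze": 8
}}

```text
time_s: 14.2
ee_pos: [0.5077, 0.1823, 0.1115]
eef_rot: [-3.142, 0.001, 1.988]
force: [4.0, -6.8, 3.8]
grip_width: 0.05
grip_force: 8.0
```

```bash
python3 st.py
```

```text
14.2 seat-bay mm [-3.31 -1.35 -2.05] F panel [-7.9 -0.9  3.8] M [-0.39  1.33 -0.  ] rot [-3.1415e+00  1.0000e-03  1.9878e+00]
```

{"name": "jog_arm", "arguments": {
  "motion": [
    [0, 0, 0, 0, 0, 0, 0.1],
    [0, 0, 0, 0, 0, 0, 0.15],
    [0, 0, 0, 0, 0, 0, 0.3],
    [0, 0, 0, 0, 0, 0, 0.45],
    [0, 0, 0, 0, 0, 0, 0.45]
  ]
}}

```text
time_s: 14.7
ee_pos: [0.5064, 0.1824, 0.1101]
eef_rot: [-3.138, -0.0, 1.988]
force: [0.2, 0.7, 0.7]
grip_width: 0.0676
grip_force: 0.0
```

```bash
python3 st.py
```

```text
14.7 seat-bay mm [-2.65 -0.19 -3.42] F panel [ 0.6 -0.5  0.7] M [-0.03  0.01 -0.01] rot [-3.1378e+00 -2.0000e-04  1.9882e+00]
```

{"name": "jog_arm", "arguments": {
  "motion": [
    [0, 0, -0.005, 0, 0, 0, 0.45],
    [0, 0, -0.015, 0, 0, 0, 0.45],
    [0, 0, -0.03, 0, 0, 0, 0.45],
    [0, 0, -0.04, 0, 0, 0, 0.45],
    [0, 0, -0.04, 0, 0, 0, 0.45]
  ]
}}

```text
time_s: 15.2
ee_pos: [0.5065, 0.1824, 0.2418]
eef_rot: [-3.138, -0.0, 1.988]
force: [0.7, -0.9, 0.7]
grip_width: 0.0681
grip_force: 0.0
```

{"name": "jog_arm", "arguments": {
  "motion": [
    [-0.04, 0, -0.02, 0, 0, 0, 0.45],
    [-0.05, 0, 0, 0, 0, 0, 0.45],
    [-0.05, 0, 0, 0, 0, 0, 0.45],
    [-0.05, 0, 0, 0, 0, 0, 0.45],
    [-0.03, 0, 0, 0, 0, 0, 0.45]
  ]
}}

```text
time_s: 15.7
ee_pos: [0.5968, -0.0217, 0.2603]
eef_rot: [-3.138, 0.0, 1.986]
force: [-0.5, 0.3, 0.5]
grip_width: 0.0678
grip_force: 0.0
```

```bash
python3 - <<'E'
from h import *
t=ctrl.camera("wrist"); s=ctrl.camera("scene"); o=ctrl.get_obs(); print(o["ee_pos"],o["time_s"])
f=lambda im,x,y,w,hh: cv2.resize(im[y:y+hh,x:x+w],(400,400),interpolation=cv2.INTER_CUBIC)
cv2.imwrite("pics/c4.png",np.hstack([f(t,120,0,400,400),f(s,410,180,120,120)])[:,:,::-1])
E
```

```text
[ 0.59680072 -0.02199566  0.25978047] 15.8
```

View pics/c4.png

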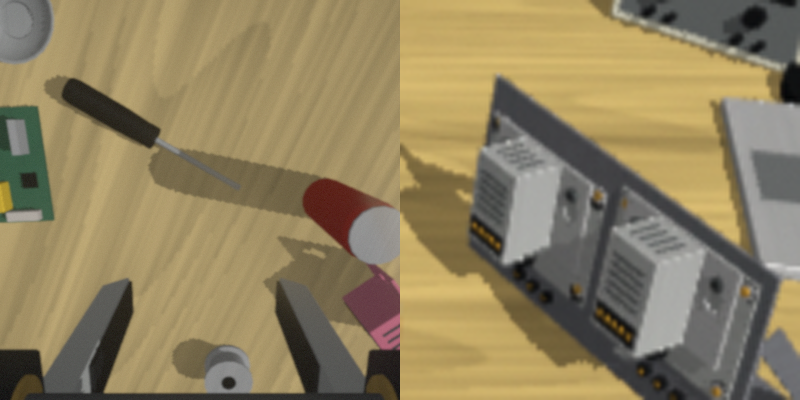

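The last view shows the unit hanging upright and parallel to its neighbour. The screw head (crop (570,195)) sits at the top of its slot, as on the neighbour (716,285). The bystanders are untouched and the arm is clear, so I'm handing in.

```bash
python3 -c "
from station import ctrl
print(ctrl.hand_in())"
```

```text
the job is handed in; nothing more can be done
None
```

I hung the power supply in the free bay, slid it down to a firm stop on both screws, let go, and handed the job in at 15.8 s; the interlock switch is judged pressed from the slide distance and contact force, not seen directly.

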